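# Set out the stacked samples for a viscosity run

## Task

Unstack the four capped sample pots and set each one gently on its own station, upright: the small orange-capped pot in the well of the sample warmer under its clear hinged cover, the small blue-capped pot in the middle of the balance's pan, the large white-capped pot in the middle of the magnetic stirrer's round top, and the large green-capped pot flat in the steel tray. Raise the warmer's cover to put the pot in and finish with the cover fully closed. Never tip a pot over.

Things in the scene. Friction and masses are not known exactly. Their poses are not given: they have to be found in the camera images.
- pot_orange: Orange sample pot, small: upright round screw-cap pot, translucent white body 40 mm across, orange ribbed cap 44 mm across (14 mm tall, the top part), 36 mm tall overall, about 45 g, flat top and base. Origin: centre of its underside, z up. At the start it stands centrally on the cap of one of the two large pots (its underside 32 mm above the bench).
- pot_blue: Blue sample pot, small: upright round screw-cap pot, translucent white body 40 mm across, blue ribbed cap 44 mm across (14 mm tall, the top part), 36 mm tall overall, about 45 g, flat top and base. Origin: centre of its underside, z up. At the start it stands centrally on the cap of one of the two large pots (its underside 32 mm above the bench).
- pot_white: White sample pot, large: upright round screw-cap pot, translucent white body 62 mm across, white ribbed cap 66 mm across (15 mm tall, the top part), 32 mm tall overall, about 80 g, flat top and base. Origin: centre of its underside, z up. At the start it stands on the bench with a small pot on its cap, the rim of its cap showing all round.
- pot_green: Green sample pot, large: upright round screw-cap pot, translucent white body 62 mm across, green ribbed cap 66 mm across (15 mm tall, the top part), 32 mm tall overall, about 80 g, flat top and base. Origin: centre of its underside, z up. At the start it stands on the bench with a small pot on its cap, the rim of its cap showing all round.
- warmer: Sample warmer (dry bath): fixed white housing 140 mm wide (y), 75 mm high, from x = -115 (control panel, robot side) to +75 mm (hinge side). Origin: on the bench under the centre of its well, z up. Well: square recess 64 x 64 mm in the aluminium block in its top, floor 63 mm above the bench, edge 75 mm. A clear hinged cover stands over the well.
- warmer_lid (a joint): Angle of the clear cover (114 mm in x, 120 in y, 42 tall, 3 mm walls, open below), rad: 0 closed, stop at 1.75; at 1.5 it is clear of the well. Hinge axis along y at x = +63, z = 75 mm in the warmer's frame; the front edge swings up, then away from the robot. Stiff hinge (0.16 N m): it stays at any angle.
- lid_grip (a point): Centre of the black upright tab on the cover's top near its front edge: 18 mm wide along the hinge axis (pinch this width), 12 thick, 30 tall. Closed, it lies 100 mm before and 58 mm above the hinge axis, the cover's top 16 mm below it; it turns with the cover. Pinched with fingertips about 9 mm below this point, it turns between upright fingers.
- balance: Precision balance: grey housing 175 mm deep, 140 mm wide, fixed. Origin: on the bench directly under the centre of its round steel pan; z up, x away from its display. Pan 116 mm across, its flat top 58 mm above the bench.
- stirrer: Magnetic stirrer: blue housing 170 mm deep, 136 mm wide, fixed. Origin: on the bench directly under the centre of its round white ceramic top; z up, x away from its knob. Top plate 120 mm across, its flat surface 62 mm above the bench.
- retain_tray: Shallow square steel tray 126 x 126 mm, fixed, rim 17 mm high (19 mm with its bead), walls 3 mm, inner floor 120 x 120 mm, 3 mm above the bench. Origin: centre of its underside; sides along x and y, z up.
Mind the look-alikes: they are no part of the job. Of the things like the pot_blue, leave any that is black, pink or red; of the rest the smaller one is meant.

How it is judged:
By the outcome, as a careful person would: the job done as asked, in the order asked, and still so for the second after the job is handed in, with the robot touching nothing.
It also fails if it takes over 144 s, if anything falls off the work surface, if the arm or the gripper's body presses on something with over 40 N, if the wrist force passes 120 N, or if a joint passes its speed limit or range.

## Robot

A 6-joint arm with a two-finger parallel gripper is mounted at the origin on the work surface. World frame = base frame: x ahead of the robot, y to its left, z up, the work surface at z = 0. Lengths are in mm, angles in rad, forces in N, time in s.
With the tool pointing down it reaches from about 275 to 825 mm from the base axis. Payload 4.9 kg.
Tool frame: the origin (TCP) lies at the very end of the fingers, on their centre line; the grasp point (between the pads) lies 19 mm behind it; z points along the fingers, y is the line along which they close (so a half turn about z gives the same grasp; the last joint's range is limited). The gripper opens to 85 mm and grips with 20 to 120 N. Pads are 22 mm wide; open, the fingers measure 114 mm over their backs; the gripper's body (76 mm by 85 mm) begins 54 mm behind the grasp point. The pads swing forward as they close: fully open they stand 13 mm farther back than shut.
Start: joints at [1.149, 0.326, -0.193, 1.052, 0, 1.437], TCP at [156.108, 527.398, 231.281] pointing down, gripper open.
Joint ranges: [-2.65, 2.65], [-0.97, 1.79], [-1.3, 1.35], [-1.93, 2.1], [-1.47, 1.37], [-3.14, 3.14]. Speed limits (rad/s): [2.57, 2.57, 3.14, 3.14, 3.14, 3.14].

## Interface

Orientations are given as [roll, pitch, yaw] about the fixed x, y, z axes, in that order (R = Rz(yaw) Ry(pitch) Rx(roll)).
In Python, from bench import bot, solve_ik, imaging gives the robot as it stands. Calls block until the motion is done:
- bot.move_ptp(position, orientation): joint-space move of the TCP to a pose.
- bot.movel(position, rot=None, max_speed=150, threshold=None): straight line of the TCP; rot=None keeps the orientation; max_speed is the mean speed in mm/s. With threshold (N) it stops when the force on the tool has changed by that much, and returns True; else False.
- bot.move_j(angles): joint-space move.
- bot.grip(opening, effort=None): opening from 0.0 (shut) to 1.0 (fully open); effort is the grip in N (None keeps the last); returns when the fingers have stopped.
- bot.dwell(seconds).
- solve_ik(position, orientation): joint angles nearest the present ones, or None.
- bot.get_state(): the state.
- imaging.capture(name): name is "side" or "top"; returns the picture (400x640x3 uint8, blue, green, red); there is no depth.
- imaging.camera_model(name): a dict with "K" (3x3 intrinsics, pixels), "position" and "rotation" of the camera in the world. Camera axes: x right, y up, looking along -z (the intrinsics and any distortion apply to the point x, -y, -z); pixel columns grow to the right and rows downward; lengths in mm; the calibration is good to about 2 mm. A picture is of the moment at which its call begins. camera_model takes no time and is no camera call.
A pose or a line that the arm cannot do raises bot.IKError and nothing moves.
- bot.sign_off(): hands the job in; it is judged then, once.
The state is a dict: "t": time; "qpos": joint angles; "joint_velocities": joint speeds; "effort": joint torques, N m; "tcp_pos": TCP position; "orientation": TCP orientation; "contact_force": force on the tool from outside, world axes, zero at the start; "wrist_torque": the same for the moment, N m; "opening": opening from 0.0 (shut) to 1.0 (fully open); "gripper_force": force on a finger pad.
Only numpy, scipy, OpenCV 4.12 (cv2) and the standard library are available. Lean on these libraries where they do the work, as an engineer would, in place of code of your own. Each camera call takes 0.05 s, during which the arm holds its last target. There are 200 camera calls.

## Working session

There is one attempt and no reset: what is moved stays moved. The work goes in short steps, each a Python script; the robot and the scene stay as the last script left them, time stands still between calls to the robot, and variables do not carry over. Pictures are saved under pics/ and viewed, at most 14 in all, crops included, and the job is handed in when it is done.

```bash
mkdir -p pics; ls
python3 - <<'E'
from bench import bot, solve_ik, imaging
import cv2
for n in("side","top"):
    cv2.imwrite(f"pics/{n}0.png",imaging.capture(n)); print(imaging.camera_model(n))
s=bot.get_state();print(s['tcp_pos'],s['orientation'],s['opening'],s['t'])
E
```

```text
pics
{'K': array([[362.27425833,   0.        , 317.49915933],
       [  0.        , 362.27425833, 196.06253802],
       [  0.        ,   0.        ,   1.        ]]), 'position': array([ 111.06283921, -692.53403638,  662.65938039]), 'rotation': array([ 0.94098023,  0.00255154, -0.47673588])}
{'K': array([[419.39448805,   0.        , 310.07929168],
       [  0.        , 419.39448805, 194.38010723],
       [  0.        ,   0.        ,   1.        ]]), 'position': array([ 338.87964135,   -3.38055527, 1026.31507721]), 'rotation': array([ 0.1447423 ,  0.01741254, -1.55469436])}
[155.88805468 526.90240868 230.58849601] [-3.14005233e+00 -2.02473827e-04  2.85377591e+00] 0.9954479291827434 0.1
```

View pics/top0.png

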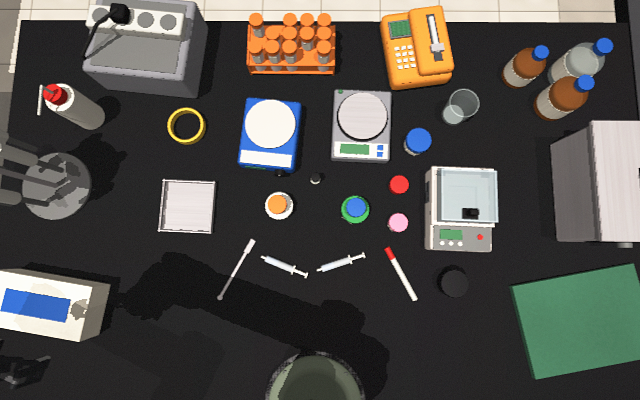

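View pics/side0.png

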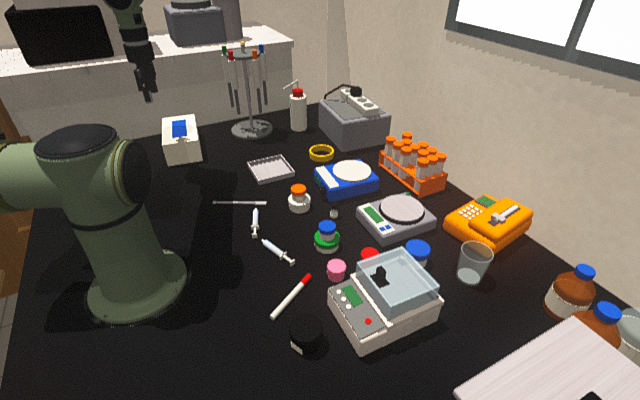

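Top view: the blue-capped candidates are (356,207) on the green pot, (418,140) larger and standing alone, with pink (398,222), red (399,184) and black (454,282) excluded. The one meant is (356,207): it is the smaller and stands on a large pot. Orange-on-white is at (278,205), stirrer (270,123), balance pan (362,115), tray (187,206), and warmer (461,209) with its tab at (471,213).

```bash
cat > h.py <<'E'
import numpy as np, cv2
from bench import bot, solve_ik, imaging
from scipy.spatial.transform import Rotation as Ro
def cast(n,uv,z):
    m=imaging.camera_model(n);K=m['K'];R=Ro.from_euler('xyz',m['rotation']).as_matrix()
    d=R@np.array([(uv[0]-K[0,2])/K[0,0],-(uv[1]-K[1,2])/K[1,1],-1]); p=m['position']
    return p+d*(z-p[2])/d[2]
def proj(n,P):
    m=imaging.camera_model(n);K=m['K'];R=Ro.from_euler('xyz',m['rotation']).as_matrix()
    c=R.T@(np.array(P)-m['position']);return K[0,0]*c[0]/-c[2]+K[0,2],K[1,1]*-c[1]/-c[2]+K[1,2]
def blobs(img,lo,hi,roi,amin=20):
    x0,y0,x1,y1=roi
    m=cv2.inRange(cv2.cvtColor(img,cv2.COLOR_BGR2HSV)[y0:y1,x0:x1],lo,hi)
    cs=[c+[x0,y0] for c in cv2.findContours(m,cv2.RETR_EXTERNAL,cv2.CHAIN_APPROX_NONE)[0]]
    return sorted([c for c in cs if cv2.contourArea(c)>amin],key=cv2.contourArea,reverse=True)
E
python3 - <<'E'
from h import *
np.set_printoptions(precision=1,suppress=True)
t=cv2.imread('pics/top0.png'); s=cv2.imread('pics/side0.png')
def circ(n,im,lo,hi,roi,z,name):
    for c in blobs(im,lo,hi,roi)[:1]:
        w=np.array([cast(n,q[0],z)[:2] for q in c],np.float32)
        (x,y),r=cv2.minEnclosingCircle(w); h=cv2.convexHull(w); e=cv2.fitEllipse(h)
        print(name,n,'encl',(round(x,1),round(y,1)),'r',round(r,1),'ell',np.round(e[0],1),np.round(e[1],1))
def rect(n,im,lo,hi,roi,z,name):
    c=blobs(im,lo,hi,roi)[0]
    w=np.array([cast(n,q[0],z)[:2] for q in c],np.float32); r=cv2.minAreaRect(w)
    print(name,n,np.round(r[0],1),np.round(r[1],1),round(r[2],1))
circ('top',t,(5,120,120),(20,255,255),(255,180,300,230),68,'orange')
circ('top',t,(100,120,60),(125,255,255),(335,185,380,230),68,'blue')
circ('top',t,(45,80,40),(90,255,255),(335,185,380,230),32,'green')
circ('top',t,(0,0,130),(180,60,255),(255,180,300,230),32,'white')
circ('top',t,(100,120,60),(125,255,255),(400,120,440,160),36,'bigblue?')
circ('top',t,(0,0,130),(180,60,255),(240,98,302,148),62,'stirrer')
circ('top',t,(0,0,120),(180,60,255),(337,93,388,140),58,'pan')
rect('top',t,(0,0,60),(180,90,255),(150,170,222,242),19,'tray')
rect('top',t,(100,120,60),(125,255,255),(232,90,310,178),45,'stirhouse')
rect('top',t,(0,0,60),(180,255,255),(420,160,505,256),75,'warmer')
rect('top',t,(0,0,0),(180,255,50),(455,200,485,226),146,'tab')
circ('side',s,(100,120,60),(125,255,255),(310,215,345,240),61,'blue')
circ('side',s,(5,120,120),(20,255,255),(285,180,312,202),61,'orange')
z=lambda i,x0,y0,x1,y1,f:cv2.resize(i[y0:y1,x0:x1],None,fx=f,fy=f,interpolation=cv2.INTER_CUBIC)
a=z(t,235,85,435,235,4);cv2.imwrite('pics/c1.png',a)
a=z(t,410,150,510,260,5);b=z(s,310,230,450,360,4);b=cv2.copyMakeBorder(b,0,30,0,0,0)[:550]
cv2.imwrite('pics/c2.png',cv2.resize(np.hstack([a,b]),None,fx=.75,fy=.75))
E
```

```text
orange top encl (455.0, 91.7) r 21.9 ell [455.2  91.7] [42.3 43.1]
blue top encl (450.1, -89.4) r 22.3 ell [450.4 -89.2] [42.7 44.3]
green top encl (450.3, -90.7) r 34.7 ell [450.3 -90.7] [67.8 68.4]
white top encl (455.7, 91.3) r 33.9 ell [456.   91.2] [66.  66.7]
bigblue? top encl (620.8, -242.9) r 32.8 ell [ 620.2 -243.3] [62.  64.8]
stirrer top encl (649.9, 114.8) r 60.8 ell [649.3 114.8] [119.7 120.2]
pan top encl (672.7, -106.0) r 82.2 ell [ 677.2 -116.2] [127.3 159.3]
tray top [454.3 316.1] [133.2 130.1] 88.3
stirhouse top [628.3 116.7] [140.4 178.2] 84.5
warmer top [ 450.7 -327.5] [166.2 194.5] 88.3
tab top [ 431.7 -321.3] [29.6 19.9] 85.5
blue side encl (449.1, -84.3) r 28.9 ell [449.3 -84.2] [45.4 58.6]
orange side encl (453.6, 97.1) r 33.1 ell [453.6  98.2] [45.2 66.9]
```

View pics/c1.png

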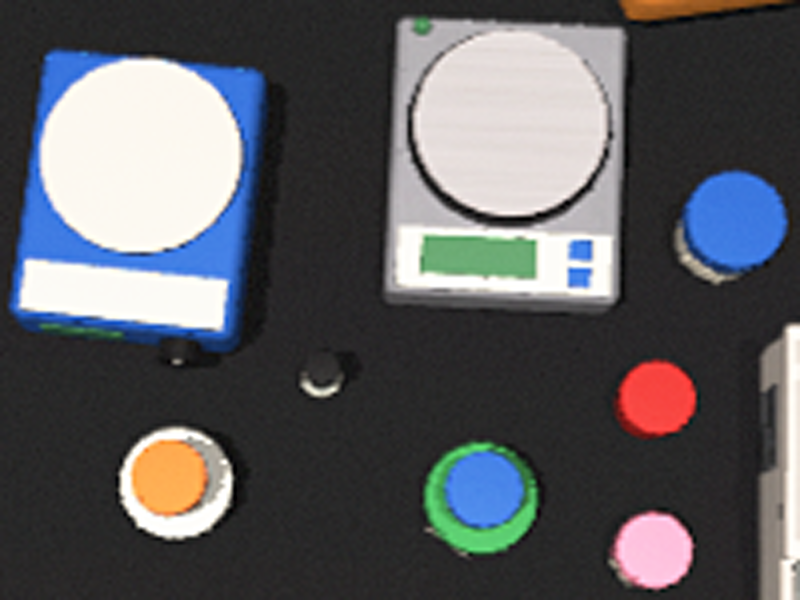

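View pics/c2.png

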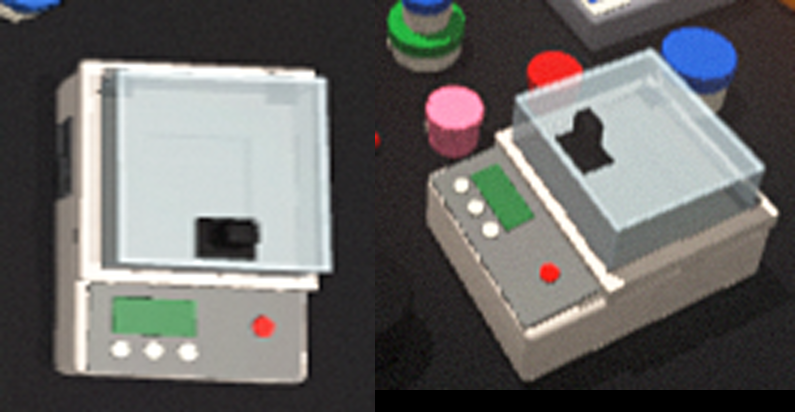

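Small blue pot (356,207) confirmed: its cap measures 43 mm, against 63 mm for the lone blue one. Red and pink are excluded by colour. The crops show the balance pan edges at about (338..388, 92..140), the lid closed, and the tab top at about (475,212). Next I refine the pan and warmer.

Run:
```python
from h import *
np.set_printoptions(precision=1,suppress=True)
t=cv2.imread('pics/top0.png');s=cv2.imread('pics/side0.png')
for v in (150,180,195):
    c=blobs(t,(0,0,v),(180,60,255),(330,88,392,141))[0]
    w=np.array([cast('top',q[0],58)[:2] for q in c],np.float32); print('pan',v,cv2.fitEllipse(w))
px=lambda u,v:(410+u/3.75,150+v/3.75)
for n,u,z in (('back left',(82,62),75),('back right',(318,72),75),('ridge fl',(78,276),75),('ridge fr',(318,287),75),
  ('cov bl',(118,72),117),('cov br',(328,78),117),('cov fr',(332,272),117),('cov fl',(120,268),117),('tabtop',(244,231),148)):
    print(n,cast('top',px(*u),z))
q=lambda u,v:(310+(u-375)/3,230+v/3)
for n,u,z in (('cov back l',(655,50),117),('cov back r',(765,168),117),('cov fr',(618,228),117),('cov fl',(516,97),117),('tabtop',(590,116),148)):
    print('side',n,cast('side',q(*u),z))
```

```text
pan 150 ((674.8203735351562, -104.82069396972656), (137.56927490234375, 146.3535919189453), 68.70738220214844)
pan 180 ((677.446044921875, -110.27079772949219), (108.09185028076172, 132.1635284423828), 46.44498825073242)
pan 195 ((673.4345092773438, -105.99275970458984), (111.08723449707031, 113.4650650024414), 74.57323455810547)
back left [ 545.9 -264.1   75. ]
back right [ 541.4 -407.6   75. ]
ridge fl [ 414.3 -258.3   75. ]
ridge fr [ 409.8 -401.4   75. ]
cov bl [ 531.  -273.4  117. ]
cov br [ 529.  -395.4  117. ]
cov fr [ 415.4 -392.2  117. ]
cov fl [ 415.9 -271.2  117. ]
tabtop [ 435.  -331.4  148. ]
side cov back l [ 532.1 -275.4  117. ]
side cov back r [ 526.9 -393.   117. ]
side cov fr [ 416.5 -387.2  117. ]
side cov fl [ 419.5 -268.3  117. ]
side tabtop [ 434.6 -327.6  148. ]
```

Checks agree: the cover's front and back edges (416 and 530) put the warmer origin at (472,-332.5), yaw about -0.03. That predicts the tab at (435,-331), which is what both views gave. The pan is at (673.5,-106). Now I raise the cover.

```bash
cat >> h.py <<'E'
WO=np.array([472.,-332.5,0]); WY=-.03
PI=np.pi; CW=np.array([np.cos(WY),np.sin(WY),0])
def lidp(a):  # TCP for lid angle a
    r=np.hypot(100,58); b=np.arctan2(58,-100)-a
    return WO+CW*(63+r*np.cos(b))+[0,0,75+r*np.sin(b)-9]
def st(m=''):
    s=bot.get_state(); print(m,'t',round(s['t'],1),'tcp',np.round(s['tcp_pos'],1),'F',np.round(s['contact_force'],1),'op',round(s['opening'],3),'gf',round(s['gripper_force'],1))
E
python3 - <<'E'
from h import *
D=[PI,0,PI+WY]
for a in (0,.5,1,1.55): print(np.round(lidp(a),1), solve_ik(lidp(a),D) is not None)
p=lidp(0)
bot.grip(.45,25)
bot.move_ptp(p+[0,0,60],D); st('above')
print(bot.movel(p,max_speed=80,threshold=6)); st('at tab')
bot.grip(0,25); st('gripped')
cv2.imwrite('pics/g.png',np.hstack([cv2.resize(imaging.capture('top')[140:260,400:520],None,fx=3.3,fy=3.3),cv2.resize(imaging.capture('side')[210:340,320:450],(396,396))]))
E
```

```text
[ 435.  -331.4  124. ] True
[ 475.  -332.6  164.8] True
[ 529.7 -334.2  181.5] True
[ 590.9 -336.1  167.2] True
above t 3.8 tcp [ 435.4 -330.8  184.1] F [ 0.3  0.1 -0. ] op 0.447 gf 0.0
False
at tab t 4.7 tcp [ 435.3 -331.7  124.4] F [0.1 0.8 1.5] op 0.451 gf 0.0
gripped t 5.0 tcp [ 434.9 -329.3  124.1] F [-0.5  5.6  1.1] op 0.202 gf 30.5
```

View pics/g.png

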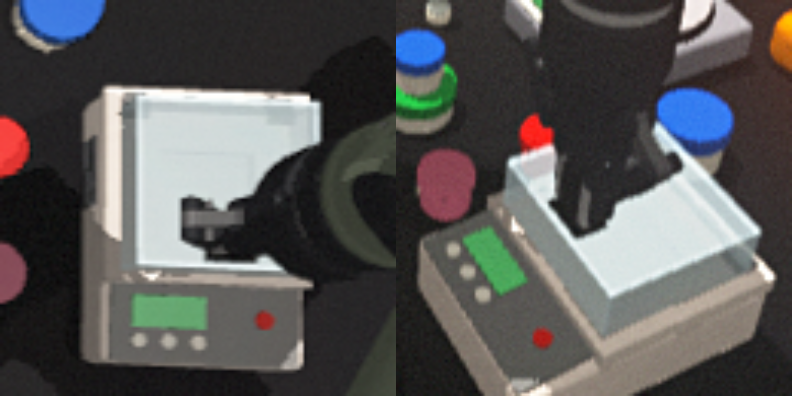

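The grip stopped at 0.20 (about 17.5 mm), so the tab is held. The 5.6 N side load and the pull to y=-329.3 show the tab sits about 2–3 mm further +y, so I correct for that and swing the cover.

```bash
sed -i 's/-332.5/-330.0/' h.py
python3 - <<'E'
from h import *
m=0
for a in np.arange(.15,1.61,.145):
    bot.movel(lidp(a),max_speed=90); f=np.linalg.norm(bot.get_state()['contact_force']); m=max(m,f)
print(a,m); st('open')
bot.grip(.45); st('rel')
p=lidp(a); bot.movel(p+[0,0,80],max_speed=200); st()
cv2.imwrite('pics/o.png',np.hstack([cv2.resize(imaging.capture('top')[110:270,400:540],(396,452)),cv2.resize(imaging.capture('side')[170:330,320:460],(396,452))]))
E
```

```text
1.5999999999999999 7.761965551892271
open t 8.8 tcp [ 597.1 -334.1  164.8] F [ 2.  -4.5  2.4] op 0.205 gf 24.3
rel t 9.1 tcp [ 595.6 -332.7  163.8] F [-0.3 -0.4 -0.4] op 0.45 gf 0.0
 t 9.7 tcp [ 595.7 -333.5  243.7] F [-0.3  0.4 -0.5] op 0.45 gf 0.0
```

View pics/o.png

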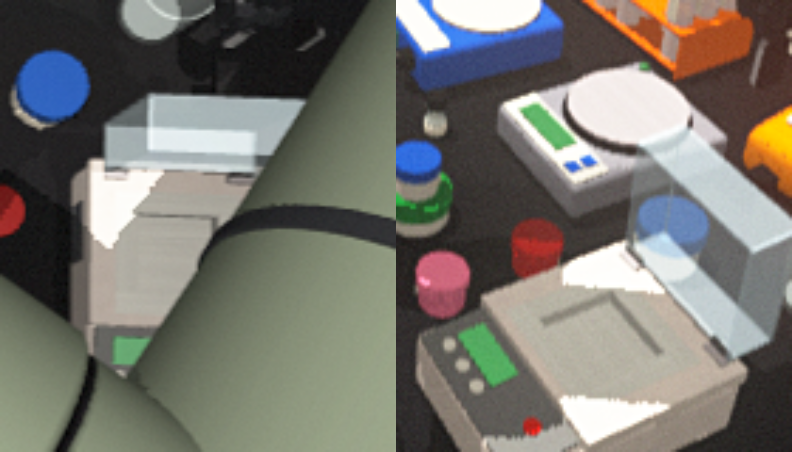

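Cover open and standing at about 1.6 rad, and the well is visible in the side view. Tab drift suggests yaw of about -0.045. Now I pick the orange pot and measure the well with the arm away.

```bash
sed -i 's/WY=-.03/WY=-.045/; s/-330.0/-330.5/' h.py
cat >> h.py <<'E'
D0=[PI,0,PI]
def pick(x,y,z,op,vz=120,up=None):
    bot.grip(op,25); bot.move_ptp([x,y,z+vz],D0)
    r=bot.movel([x,y,z],max_speed=120,threshold=8); st(f'down {r}')
    bot.grip(0,25); st('grip')
    bot.movel([x,y,up or z+vz],max_speed=120); st('lift')
def place(x,y,z,op,rot,above=60,th=3):
    # z: nominal TCP at contact
    bot.move_ptp([x,y,z+above],rot)
    bot.movel([x,y,z+6],max_speed=120); bot.dwell(.2)
    r=bot.movel([x,y,z-4],max_speed=15,threshold=th); st(f'placed {r}')
    bot.grip(op); st('rel')
    s=bot.get_state()['tcp_pos']; bot.movel([x,y,s[2]+10],max_speed=40); bot.movel([x,y,z+110],max_speed=200)
def snap(name,rt,rs,size=396):
    f=lambda n,r:cv2.resize(imaging.capture(n)[r[1]:r[3],r[0]:r[2]],(size,size),interpolation=cv2.INTER_CUBIC)
    cv2.imwrite(f'pics/{name}.png',np.hstack([f('top',rt),f('side',rs)]))
E
python3 - <<'E'
from h import *
pick(455.2,91.7,48,.7,up=230)
t=imaging.capture('top');cv2.imwrite('pics/t2.png',t)
snap('or',(420,140,520,240),(270,150,350,230))
E
```

```text
down False t 12.9 tcp [455.8  91.7  48.5] F [-0.7  0.5  1. ] op 0.7 gf 0.0
grip t 13.2 tcp [455.9  91.8  48.8] F [-2.4 -1.1  4.5] op 0.492 gf 25.0
lift t 14.9 tcp [454.8  91.7 229.4] F [ 0.9 -1.1 -0.1] op 0.49 gf 25.4
```

View pics/or.png

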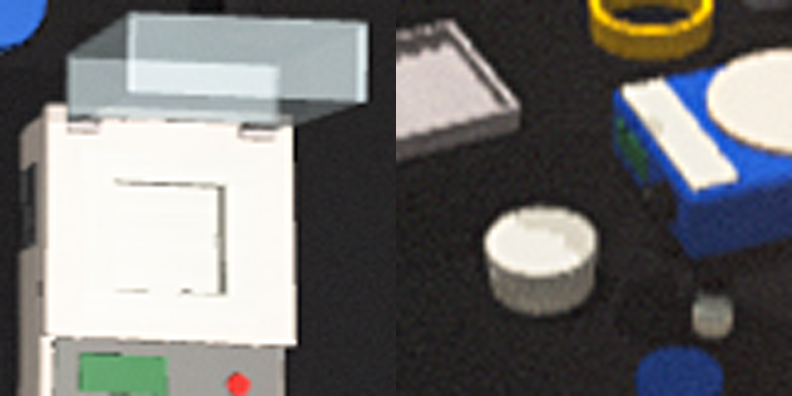

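Orange pot lifted and the white pot still standing. The well edges in the top crop are right (226,240), far (170,181) and near (170,292); I check these against the model before placing.

Run:
```python
from h import *
np.set_printoptions(precision=1,suppress=True)
f=lambda u,v,z=75:cast('top',(420+u/3.96,140+v/3.96),z)
r,a,b=f(226,240),f(170,181),f(170,292)
print('right edge',r,'far',a,'near',b,'size x',a[0]-b[0],'centre',(a[0]+b[0])/2,r[1]+32)
for n,p in (('hinge bl',(48,105)),('br',(295,118)),('fl',(45,335)),('fr',(295,345))): print(n,f(*p))
```

```text
right edge [ 468.1 -364.2   75. ] far [ 502.  -333.5   75. ] near [ 437.7 -331.2   75. ] size x 64.32945222598534 centre 469.8776176069391 -332.2064536895444
hinge bl [ 545.9 -264.6   75. ]
br [ 540.  -406.8   75. ]
fl [ 412.1 -259.5   75. ]
fr [ 408.5 -400.7   75. ]
```

Run:
```python
from h import *
place(470.5,-331.5,79.5,.62,D0,above=120)
st('up')
bot.move_ptp([350,-200,230],D0)
snap('ow',(420,140,520,240),(330,210,450,330)); cv2.imwrite('pics/t3.png',imaging.capture('top'))
```

```text
placed True t 18.4 tcp [ 470.5 -331.6   79.9] F [-0.2 -0.6  4.7] op 0.488 gf 25.6
rel t 18.6 tcp [ 469.9 -331.    79. ] F [-0.3 -0.7 -0.2] op 0.623 gf 0.0
up t 19.7 tcp [ 470.1 -331.1  188.6] F [-0.2  0.8  0.7] op 0.621 gf 0.0
```

View pics/ow.png

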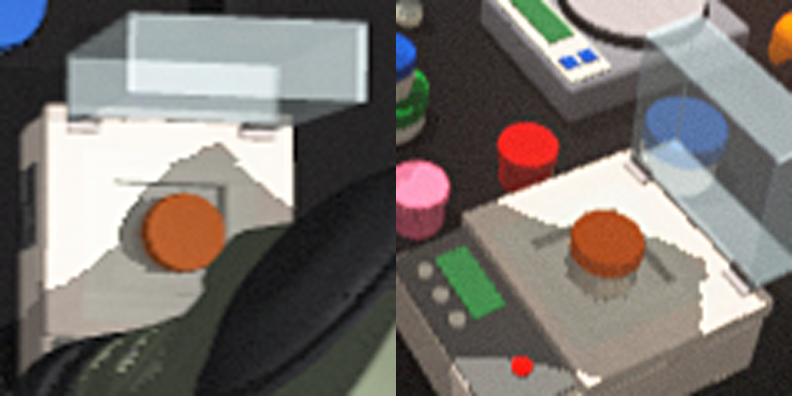

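Orange pot stands upright in the middle of the well: cap at crop (185,232), contact at the expected height. Next I close the cover.

Run:
```python
from h import *
D=[PI,0,PI+WY]
p=lidp(1.6); bot.grip(.45,25)
bot.move_ptp(p+[0,0,80],D)
print(bot.movel(p,max_speed=120,threshold=6)); bot.grip(0,25); st('tab')
m=0
for a in np.arange(1.46,.03,-.146):
    bot.movel(lidp(a),max_speed=90); m=max(m,np.linalg.norm(bot.get_state()['contact_force']))
print('max',m); st('near'); 
print(bot.movel(lidp(0)-[0,0,6],max_speed=20,threshold=10)); st('closed')
bot.grip(.45); st('rel')
q=np.array(bot.get_state()['tcp_pos']); bot.movel(q+[0,0,60],max_speed=150)
bot.grip(0); bot.movel([435,-329,156],max_speed=100); bot.dwell(.1)
print(bot.movel([435,-329,138],max_speed=20,threshold=8)); st('press')
bot.movel([435,-329,220],max_speed=200)
bot.grip(.7,25); bot.move_ptp([450.2,-89.8,168],D0)
snap('cl',(420,140,520,240),(330,210,450,330))
```

```text
False
tab t 23.1 tcp [ 597.  -334.3  165.6] F [1.1 4.9 3.4] op 0.2 gf 27.7
max 8.814769001960281
near t 26.4 tcp [ 443.4 -329.6  138.1] F [-4.6  2.1  4.6] op 0.206 gf 34.6
True
closed t 26.9 tcp [ 439.9 -329.4  133.2] F [-1.  -1.2  1.3] op 0.199 gf 34.6
rel t 27.2 tcp [ 439.2 -327.8  132.6] F [ 0.5 -0.1 -0.1] op 0.451 gf 0.0
True
press t 29.4 tcp [ 434.8 -329.1  146.9] F [-0.4  1.5  6.5] op -0.003 gf 3.4
```

View pics/cl.png

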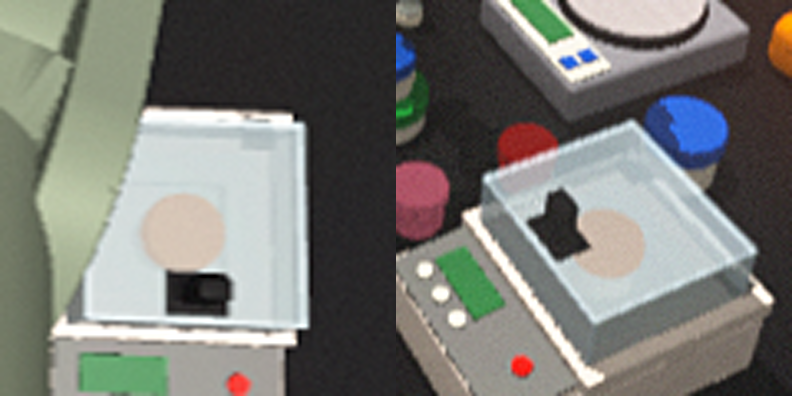

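Cover closed: the press moved the tab top down to 147 mm against 148 nominal, and the cover corner is back at its starting pixel (498,223) with the pot inside. Now blue to the pan.

Run:
```python
from h import *
pick(450.2,-89.8,48,.7,up=170)
place(673.5,-106,74.5,.62,D0,above=80)
st('blue done')
pick(455.6,91.3,6,.97,vz=110,up=140)
snap('bl',(320,80,420,180),(240,150,430,250))
```

```text
down False t 33.2 tcp [450.7 -90.   48.5] F [-0.3  0.1  0.4] op 0.705 gf 0.0
grip t 33.5 tcp [450.9 -90.   48.8] F [-0.4  0.1  6.9] op 0.485 gf 24.9
lift t 34.7 tcp [449.6 -89.6 169.3] F [ 0.1  0.  -0.9] op 0.489 gf 25.4
placed True t 37.0 tcp [ 673.5 -106.    74.9] F [-0.9 -0.5  4.2] op 0.489 gf 25.6
rel t 37.3 tcp [ 672.6 -105.8   73.7] F [ 0.   0.1 -0.6] op 0.618 gf 0.0
blue done t 38.3 tcp [ 672.9 -105.9  183.5] F [-0.   0.1 -1.2] op 0.616 gf 0.0
down False t 41.0 tcp [456.2  91.2   6.4] F [ 0.6  0.2 -0.1] op 0.971 gf 0.0
grip t 41.3 tcp [456.4  91.4   6.9] F [ 0.  -0.1  5.9] op 0.748 gf 26.8
lift t 42.5 tcp [454.9  91.3 139.3] F [ 0.   0.3 -0.8] op 0.748 gf 27.8
```

View pics/bl.png

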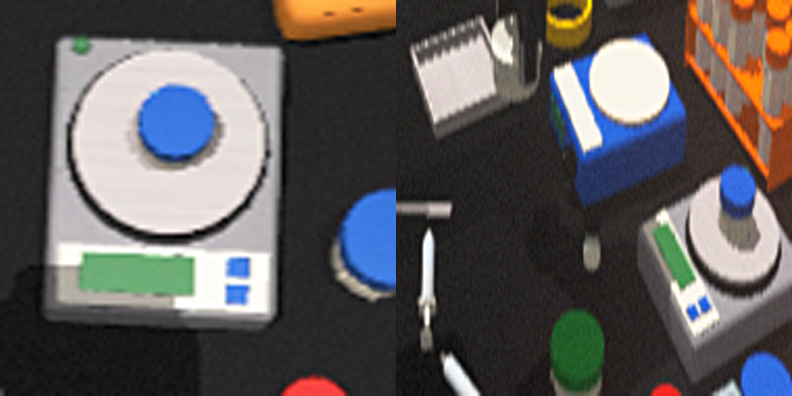

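Blue stands upright on the pan: cap at crop (177,122), pan centre (169,141). I check that numerically while placing the white pot now held (opening 0.748, about 66 mm).

Run:
```python
from h import *
f=lambda u,v,z:np.round(cast('top',(320+u/3.96,80+v/3.96),z),1)
print('pan',f(169,141,58),'blue',f(177,122,94))
place(649.5,114.8,68.6,.97,D0,above=70)
st('white done')
pick(450.2,-90.4,6,.97,vz=110,up=140)
t=imaging.capture('top')
c=blobs(t,(0,0,195),(180,60,255),(240,92,304,150))[0];w=np.array([cast('top',q[0],62)[:2] for q in c],np.float32);print(cv2.fitEllipse(w))
snap('wh',(220,70,320,170),(290,130,400,220))
```

```text
pan [ 672.  -107.1   58. ] blue [ 671.2 -107.9   94. ]
placed True t 44.8 tcp [649.6 114.8  69. ] F [-0.3  0.   4.4] op 0.744 gf 28.1
rel t 45.1 tcp [648.5 114.7  67.7] F [-0.2  0.3 -0.4] op 0.969 gf 0.0
white done t 46.2 tcp [648.9 114.8 177.6] F [ 0.2  0.1 -0.1] op 0.969 gf 0.0
down False t 48.6 tcp [450.8 -90.5   6.5] F [-0.9 -0.  -0.2] op 0.97 gf 0.0
grip t 48.9 tcp [450.9 -90.6   6.9] F [-0.7  0.4  6.5] op 0.747 gf 26.6
lift t 50.1 tcp [449.6 -90.2 139.4] F [ 0.1 -0.  -1.8] op 0.752 gf 27.8
((649.4024047851562, 115.20612335205078), (117.28506469726562, 118.41390991210938), 171.52896118164062)
```

View pics/wh.png

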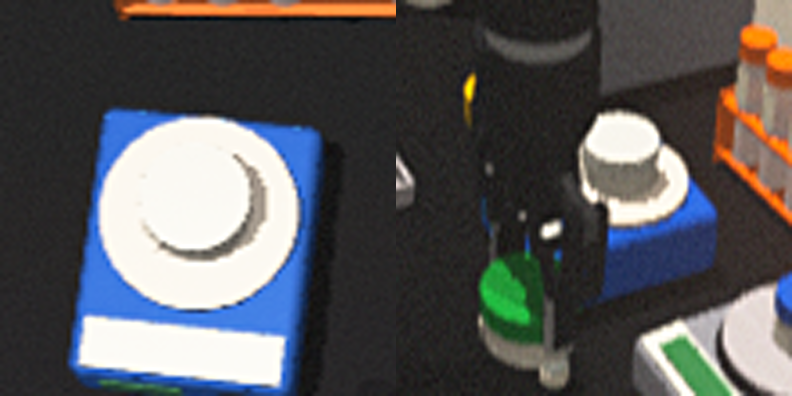

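White is centred and upright on the stirrer top (cap at crop (196,195)), and blue is within about 1 mm of the pan centre. Green is in hand; it goes to the tray next.

Run:
```python
from h import *
place(455,319,9.6,.87,D0,above=120)
st('green done')
bot.move_ptp([350,20,260],D0); bot.dwell(.3); st()
t=imaging.capture('top');s=imaging.capture('side')
f=lambda i,a:cv2.resize(i[a[1]:a[3],a[0]:a[2]],(398,300),interpolation=cv2.INTER_CUBIC)
cv2.imwrite('pics/fin.png',np.vstack([np.hstack([f(t,(140,140,240,240)),f(t,(420,140,520,240))]),np.hstack([f(s,(220,110,420,260)),f(s,(320,170,470,340))])]))
```

```text
placed True t 53.6 tcp [455.1 319.   10. ] F [-0.1 -1.   4.9] op 0.75 gf 28.2
rel t 53.8 tcp [454.2 318.6   9.1] F [ 0.8 -0.  -0.2] op 0.866 gf 0.0
green done t 54.9 tcp [454.5 318.7 118.9] F [-0.9 -0.3 -0.1] op 0.868 gf 0.0
 t 56.5 tcp [350.1  20.4 259.7] F [0.4 0.7 0. ] op 0.872 gf 0.0
```

View pics/fin.png

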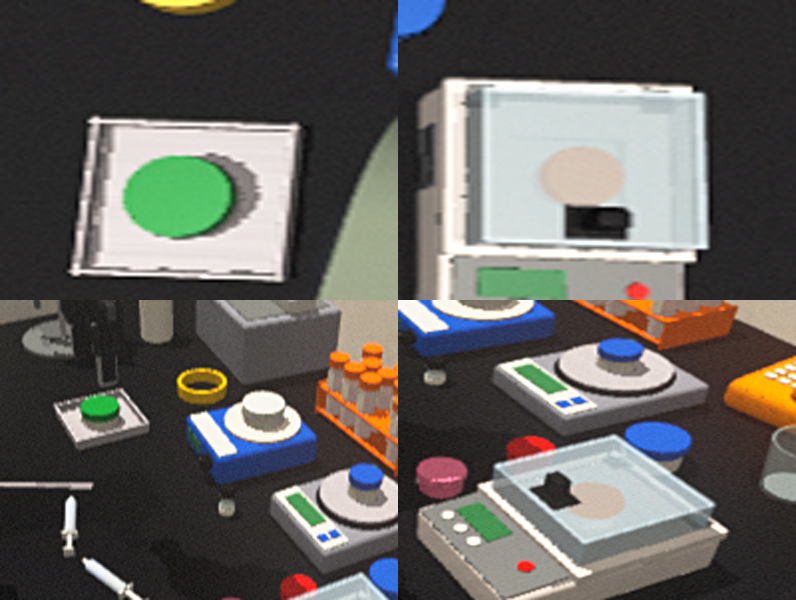

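The final pictures show green flat in the tray (crop (178,195)), white on the stirrer (262,410), blue on the pan (620,350), and orange under the closed cover (582,175). The arm is clear, so I hand in.

```bash
python3 -c "
from h import *
print(bot.sign_off())"
```

```text
the job is handed in; nothing more can be done
None
```

All four pots stand upright on their own stations, the warmer's cover is closed over the orange one, and the job was handed in at about 57 s of the 144 s allowed; no verdict was returned.

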